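# Load the gauge carrier, then crack open the dry box and hold its lid ajar

## Robot

A 6-joint arm with a two-finger parallel gripper is mounted at the origin on the work surface; the furniture and walls round the work are solid. World frame = base frame: x ahead of the robot, y to its left, z up, the work surface at z = 0. Lengths are in m, angles in degrees, forces in N, time in s.
With the tool pointing down it reaches from about 0.35 to 0.925 m from the base axis. Payload 6.4 kg.
Tool frame: the origin (TCP) lies on the centre line of the jaws, within the pads' length; the fingertips stand 8 mm ahead of it and the grasp point (between the pads) lies 11 mm behind it (bot.tip_extent is the z of the fingertips in the tool frame, in m); z points along the fingers, y is the line along which they close (so a half turn about z gives the same grasp; the last joint's range is limited). The gripper opens to 85 mm and grips with 20 to 120 N. Pads are 22 mm wide; open, the fingers measure 114 mm over their backs; the gripper's body (76 mm by 85 mm) begins 54 mm behind the grasp point. The pads swing forward as they close: fully open they stand 13 mm farther back than shut.
Start: joints at [-83.944, 14.043, 89.255, -0, 76.702, -9.975], TCP at [0.18, -0.625, 0.239] pointing down, gripper open.
Joint ranges: [-179.41, 179.41], [-58.25, 129.5], [7.25, 145.43], [-54.29, 234.29], [11.92, 165.04], [-157.13, 157.13]. Speed limits (degrees/s): [147.25, 147.25, 180, 180, 180, 180].

## Interface

Orientations are given as a 3x3 rotation matrix whose columns are the frame's x, y, z axes.
In Python, from station import bot, optics gives the robot as it stands.
- The arm moves only by the tool jog_arm, never from a script. Its argument "increments" is text: rows parted by semicolons, each of 7 numbers parted by spaces: the gripper's target within -1 to 1 (shut at 1, half-way at 0, fully open at -1), then the shift along the tool's x, y, z in m, then the turn, a rotation vector about the tool's x, y, z in rad. In form: fingers x y z wx wy wz; .... A call has 1 to 10 rows; each row shifts and turns the commanded pose from where the row before left it, along the tool's axes as they then stand; what a row does not reach is not made up. A row lasts 1/12 s, in which the tool goes at most 41.7 mm and 7.16 degrees, less where a joint would pass 70% of its speed; a pose out of reach is approached as far as the arm can. A call with a gripper value outside its range is refused whole. The fingers move at their own pace and stop on an object; the grip force is fixed at half the most. Time passes only in rows, so rows that do not move let the fingers close. It gives the time, the measured TCP pose, the force, the opening and the grip force at its end, in the units of the state.
- bot.get_obs(): the state, without advancing time (a new reading comes with each control period).
- optics.get_image(name): name is "scene" or "top" or "wrist"; returns the picture (384x512x3 uint8, red, green, blue); there is no depth.
- optics.camera_params(name): a dict with "camera_matrix" (3x3 intrinsics, pixels), "distortion" ([k1, k2, p1, p2, k3] as OpenCV has them; the pictures are not rectified), "rvec" (rotation vector, rad) and "tvec" (3), from world to camera coordinates, as OpenCV has them. Camera axes: x right, y down, z forward; pixel columns grow to the right and rows downward; lengths in m; the calibration is good to about 2 mm. A picture is of the moment at which its call begins: read the wrist's pose just before it. camera_params takes no time and is no camera call; for the wrist camera it gives the pose at the moment of the call.
- bot.sign_off(): hands the job in; it is judged then, once.
The state is a dict: "clock": time; "qpos": joint angles; "joint_velocities": joint speeds; "effort": joint torques, N m; "position": TCP position; "ee_rot": TCP orientation; "wrist_force": force on the tool from outside, world axes, zero at the start; "moment": the same for the moment, N m; "grip_width": finger opening in m; "gripper_force": force on a finger pad.
Only numpy, scipy, OpenCV 4.12 (cv2) and the standard library are available. Lean on these libraries where they do the work, as an engineer would, in place of code of your own. Each camera call takes 0.05 s, during which the arm holds its last target. There are 200 camera calls.

## Task

Get the gauge blocks ready for dry storage: stand the two loose steel gauge blocks in the two empty wells of the orange carrier, one per well, upright and fully down, leaving the block that is already in the middle well where it is. Then grip the blue pull tab on the lid of the dry box, break the lid free of its tight catches and hold it level, about 3 cm above the rim, so that the box can air before they go in; do not let it fly up. Finish still gripping the tab with the lid held steady clear of the box, and leave the loupe and the flange alone.

Things in the scene. Friction and masses are not known exactly. Their poses are not given: they have to be found in the camera images.
- block_thin: loose steel gauge block, 35 (x) x 12 (y) x 20 (z) mm, standing on the mat to the right of the carrier; origin at the centre of its underside; pinch it across its 12 mm (y) faces; about 70 g
- block_thick: loose steel gauge block, 35 (x) x 15 (y) x 20 (z) mm, standing on the mat to the right of the carrier; origin at the centre of its underside; pinch it across its 15 mm (y) faces; about 80 g
- carrier: low orange carrier with a black base, 176 (x) x 52 (y) x 16 (z) mm, fixed to the table; origin at the centre of its underside. Three rectangular wells in a row along its x, each 44 (x) x 24 (y) mm and 10 mm deep (floor 6 mm above the table), centres 56 mm apart; a block goes in with its 35 mm along the carrier's x
- well_0 (a point): centre of the floor of the carrier's well at its -x end (the end nearer the robot); empty at the start; axes as the carrier's
- well_1 (a point): centre of the floor of the carrier's middle well; occupied at the start by the third block
- well_2 (a point): centre of the floor of the carrier's well at its +x end; empty at the start; axes as the carrier's
- block_seated: steel gauge block 35 x 9 x 22 mm already standing in the middle well; origin at the centre of its underside; stays there
- dry_box: white dry-storage box, 140 (x) x 160 (y) x 75 (z) mm, fixed to the table; origin at the centre of its underside; its front faces -x of its frame (towards the robot). An aluminium-framed lift-off lid with a clear window lies on it, clamped by a sprung roller catch on its left and right side
- dry_lid: loose aluminium lid with a clear window, 144 (x) x 164 (y) x 12 (z) mm, 0.3 to 0.5 kg, lying shut on the box's rim, underside 75 mm above the table; a 5 mm deep plug under it sits in the box's mouth with 2 mm play; origin at the centre of its underside (rim face); axes as the box's
- catch_left (a joint): outward travel in m of the sprung steel roller on the box's left (+y) side, near 0 when shut; with its twin on the right it clamps the lid down: 10 to 16 N straight up at the tab starts the lid, the pull dies away over the first 8 mm, the rollers let go by 18 mm of lift, then only the lid's weight is felt; lowered again it rests on the rollers or the rim
- catch_right (a joint): the same for the roller on the right (-y) side
- pull_tab (a point): foot of the upright blue pull tab fixed on the middle of the lid: centre of its underside, 12 mm above the lid's underside (87 mm above the table when shut); the tab is 30 (x) x 14 (y) x 36 (z) mm on a 40 x 24 x 3 mm foot; axes as the lid's; pinch its 14 mm (y) faces from above, lift straight up; roller housings, 97 mm above the table, stand 99 mm to either side along y
- loupe: black eye loupe, 37 mm across, 30 mm high, loose among the blocks; bystander; origin at the centre of its underside
- flange: turned steel flange, 42 mm across, 16 mm high, loose among the blocks; bystander; origin at the centre of its underside
Mind the look-alikes: they are no part of the job. Leave any black look-alike of the block_thick alone.

How it is judged:
By the outcome, as a careful person would: the job done as asked, in the order asked, and still so for the second after the job is handed in, while the arm keeps its last pose, push and grip.
It also fails if it takes over 58 s, if anything falls off the work surface, if the arm or the gripper's body presses on something with over 40 N, if the wrist force passes 120 N, or if a joint passes its speed limit or range.

## Working session

There is one attempt and no reset: what is moved stays moved. The work goes in short steps, Python scripts to look and compute and a tool call to move; the robot and the scene stay as the last step left them, time stands still between calls to the robot, and variables do not carry over. Pictures are saved under pics/ and viewed, at most 10 in all, crops included, and the job is handed in when it is done.

Besides the shell and the picture viewer there is one more tool, called after "Request:" as name(argument=value, ...), one argument or row to a line, values as JSON. jog_arm: Moves the arm, as the interface text tells. Its arguments: {"type":"object","properties":{"increments":{"type":"string"}},"required":["increments"]}

```bash
ls; mkdir -p pics
python3 - <<'E'
from station import bot, optics
import cv2
for n in("scene","top"):
    cv2.imwrite(f"pics/{n}0.png",optics.get_image(n)[:,:,::-1]); p=optics.camera_params(n); print(n,p)
o=bot.get_obs();print(o)
E
```

```text
pics
scene {'camera_matrix': array([[407.18988623,   0.        , 259.08003404],
       [  0.        , 407.18988623, 196.35485381],
       [  0.        ,   0.        ,   1.        ]]), 'distortion': array([-0.06264438,  0.        ,  0.        ,  0.        ,  0.        ]), 'rvec': array([ 1.20220981, -2.32872985,  0.95414882]), 'tvec': array([0.30522624, 0.32515939, 0.94459886])}
top {'camera_matrix': array([[476.48383713,   0.        , 260.16503513],
       [  0.        , 476.48383713, 190.4675971 ],
       [  0.        ,   0.        ,   1.        ]]), 'distortion': array([0.03104482, 0.        , 0.        , 0.        , 0.        ]), 'rvec': array([ 2.12831197, -2.10333169,  0.17131012]), 'tvec': array([0.03907621, 0.49320683, 1.17046636])}
{'clock': 0.1, 'qpos': array([-8.39438419e+01,  1.40790963e+01,  8.93195798e+01,  2.43667017e-03,
        7.67017102e+01, -9.97468888e+00]), 'joint_velocities': array([ 0.00414941, -0.07056742, -0.20339816, -0.00253313, -0.04431289,
        0.05345671]), 'effort': array([-5.01943614e-04, -4.30672359e+01, -3.27128792e+01, -1.44309988e-04,
        2.84913331e-03,  3.96831538e-06]), 'position': array([ 0.17946866, -0.62421667,  0.23828639]), 'ee_rot': array([[ 9.61115895e-01,  2.76145282e-01, -1.43692402e-04],
       [ 2.76145105e-01, -9.61114369e-01,  1.74665823e-03],
       [ 3.44226598e-04, -1.71842094e-03, -9.99998464e-01]]), 'wrist_force': array([-0.91287119,  0.56372008, -0.9146226 ]), 'moment': array([-0.01860537, -0.00463792,  0.02825575]), 'gripper_force': 0.0, 'grip_width': 0.08548559549982819}
```

View pics/scene0.png

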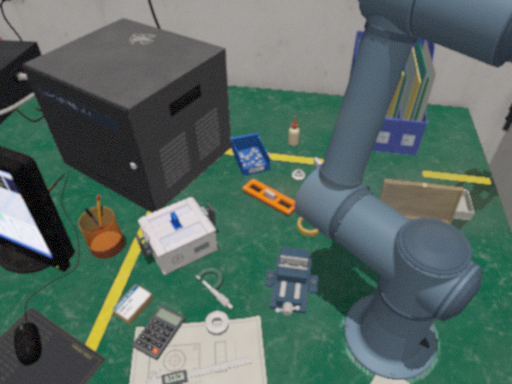

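View pics/top0.png

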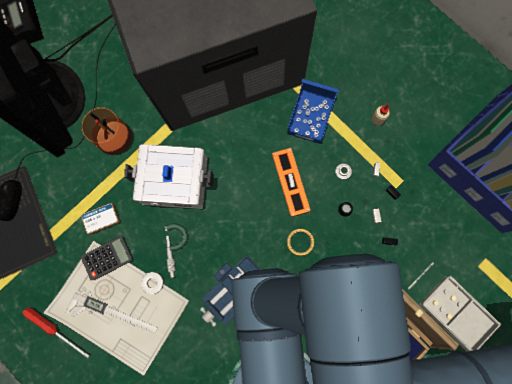

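The top view shows the carrier at (292,181), the box at (170,176), the tab at (167,172), the flange at (344,171) and the loupe at (346,209). Block-like things are steel at (377,169) and (377,215), and black at (393,193) and (389,241). The two light ones fit the steel blocks, and the black ones are look-alikes. Next I measure them and enlarge.

```bash
cat > h.py <<'E'
import cv2, numpy as np
from station import bot, optics
def ray(n,uv,p=None):
    p=p or optics.camera_params(n)
    uv=np.float64(uv).reshape(-1,1,2)
    q=cv2.undistortPoints(uv,p["camera_matrix"],np.array(p["distortion"])).reshape(-1,2)
    R=cv2.Rodrigues(np.array(p["rvec"]))[0]; c=-R.T@p["tvec"]
    return c,np.c_[q,np.ones(len(q))]@R
def plane(n,uv,z,p=None):
    c,d=ray(n,uv,p); return c+d*((z-c[2])/d[:,2])[:,None]
def rect(w):  # world pts -> centre, long angle deg, (long, short) mm
    (c,(a,b),t)=cv2.minAreaRect(np.float32(w[:,:2]*1000))
    if a<b: a,b,t=b,a,t+90
    return np.round(c,1),round((t+90)%180-90,1),round(a,1),round(b,1)
def blobs(n,mask,z,amin=20,p=None):
    cs,_=cv2.findContours(mask.astype(np.uint8),cv2.RETR_EXTERNAL,cv2.CHAIN_APPROX_NONE)
    for c in cs:
        if cv2.contourArea(c)>=amin:
            print(n,c.reshape(-1,2).mean(0).round(),cv2.contourArea(c),rect(plane(n,c.reshape(-1,2),z,p)))
E
python3 - <<'E'
from h import *
im=cv2.imread("pics/top0.png"); hsv=cv2.cvtColor(im,cv2.COLOR_BGR2HSV); H,S,V=cv2.split(hsv)
print("orange");blobs("top",(H>5)&(H<18)&(S>180)&(V>150),.016,300)
print("blue tab");m=(H>100)&(H<125)&(S>150)&(V>80);m[:140]=0;m[220:]=0;m[:,:140]=0;m[:,210:]=0;blobs("top",m,.123,10)
print("steel");m=(S<70)&(V>130);m[:150]=0;m[230:]=0;m[:,:330]=0;m[:,400:]=0;blobs("top",m,.02,10)
print("white");m=(S<50)&(V>150);m[:,:125]=0;m[:,215:]=0;m[215:]=0;m[:140]=0;blobs("top",m,.087,500)
cv2.imwrite("pics/crop1.png",cv2.resize(im[140:260,260:410],None,fx=5,fy=5,interpolation=cv2.INTER_CUBIC))
E
```

```text
orange
top [291. 184.] 1195.0 (array([523.1, -33.6]), 16.8, 176.4, 52.8)
top [115. 138.] 317.0 (array([636.2, 436. ]), -41.5, 81.1, 49.6)
blue tab
top [168. 173.] 65.0 (array([517.8, 267.3]), 0.6, 37.0, 22.0)
steel
top [377. 215.] 71.0 (array([ 436.2, -254.4]), 9.3, 35.1, 16.6)
top [346. 208.] 35.0 (array([ 453.7, -177.6]), -89.4, 18.0, 15.6)
top [343. 171.] 179.0 (array([ 551.4, -170.5]), -89.5, 41.8, 37.5)
top [377. 169.] 49.5 (array([ 558.8, -257.6]), -1.8, 34.9, 12.9)
white
top [168. 174.] 3547.0 (array([525.1, 272.2]), 86.6, 165.4, 143.2)
```

View pics/crop1.png

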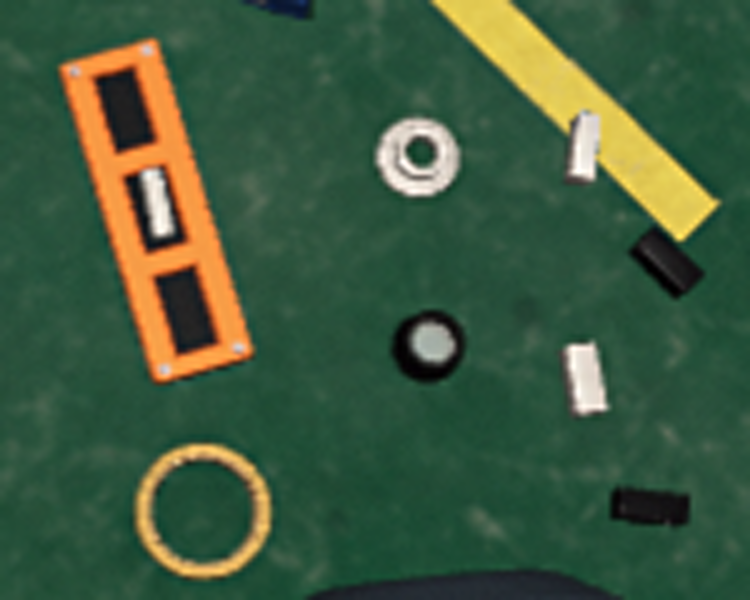

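The crop confirms two light steel blocks, with the wider one at crop (585,378) and the narrower at (583,146). The black ones at (667,262) and (650,506) stay alone. Measured widths (16.6 and 12.9 mm) make (436,-254) the thick block and (559,-258) the thin one. I go above the thick block first.

```bash
cat >> h.py <<'E'
def to(x,y,z,yaw,o=None):
    o=o or bot.get_obs(); R=o["ee_rot"]
    d=R.T@(np.array([x,y,z])-o["position"])
    t=np.deg2rad(yaw); T=np.array([[np.cos(t),np.sin(t),0],[np.sin(t),-np.cos(t),0],[0,0,-1]])
    w=cv2.Rodrigues(R.T@T)[0].ravel()
    print("pos",o["position"].round(4),"t",round(o["clock"],2),"yaw",np.rad2deg(np.arctan2(R[1,0],R[0,0])).round(1),"shift mm",(d*1000).round(1),"turn",w.round(3))
E
python3 - <<'E'
from h import *
print(bot.tip_extent); to(.436,-.254,.15,9)
E
```

```text
0.008
pos [ 0.1795 -0.6242  0.2383] t 0.1 yaw 16.0 shift mm [ 348.8 -284.8   88.9] turn [-0.002 -0.     0.123]
```

Request:
jog_arm(
  increments="-0.3 0.015 -0.012 0.004 0 0 0;-0.3 0.029 -0.024 0.0075 0 0 0;-0.3 0.029 -0.024 0.0075 0 0 0;-0.3 0.029 -0.024 0.0075 0 0 0;-0.3 0.029 -0.024 0.0075 0 0 0;-0.3 0.029 -0.024 0.0075 0 0 0;-0.3 0.029 -0.024 0.0075 0 0 0;-0.3 0.029 -0.024 0.0075 0 0 0;-0.3 0.029 -0.024 0.0075 0 0 0;-0.3 0.029 -0.024 0.0075 0 0 0",
)

```text
clock: 0.93
position: [0.3823, -0.3275, 0.1672]
ee_rot: [[0.961, 0.276, -0.0], [0.276, -0.961, 0.0], [-0.0, -0.0, -1.0]]
wrist_force: [0.4, -0.0, 0.2]
grip_width: 0.0555
gripper_force: 0.0
```

Request:
jog_arm(
  increments="-0.3 0.029 -0.024 0.0075 0 0 0;-0.3 0.029 -0.024 0.0075 0 0 0;-0.3 0.015 -0.0088 0.0025 0 0 0.123;-0.3 0 0 0 0 0 0;-0.3 0 0 0 0 0 0",
)

```text
clock: 1.35
position: [0.4363, -0.2539, 0.1498]
ee_rot: [[0.987, 0.16, -0.001], [0.16, -0.987, 0.0], [-0.001, -0.001, -1.0]]
wrist_force: [-0.1, 0.3, -0.0]
grip_width: 0.0553
gripper_force: 0.0
```

Run:
```python
from h import *
to(.436,-.254,.15,9)
p=optics.camera_params("wrist"); im=optics.get_image("wrist")[:,:,::-1].copy(); cv2.imwrite("pics/w1.png",im)
H,S,V=cv2.split(cv2.cvtColor(im,cv2.COLOR_BGR2HSV))
blobs("wrist",(S<60)&(V>130),.02,300,p)
c=-cv2.Rodrigues(p["rvec"])[0].T@p["tvec"];print(c)
print(bot.get_obs()["grip_width"])
```

```text
pos [ 0.4363 -0.2539  0.1498] t 1.35 yaw 9.2 shift mm [-0.4  0.1 -0.2] turn [-0.001  0.001  0.004]
wrist [388. 367.] 1124.5 (array([ 258., -424.]), 46.1, 74.5, 35.9)
wrist [254. 183.] 643.5 (array([ 437.1, -255.3]), 8.9, 36.6, 13.9)
wrist [163. 152.] 431.0 (array([ 451.3, -176. ]), 9.1, 20.3, 19.4)
wrist [284.  33.] 748.0 (array([ 557.3, -258.8]), -8.5, 35.6, 12.7)
wrist [178.  24.] 2174.0 (array([ 549.5, -178.5]), -81.2, 39.6, 35.6)
[ 0.50627497 -0.24173668  0.28289754]
0.055573027059092305
```

View pics/w1.png

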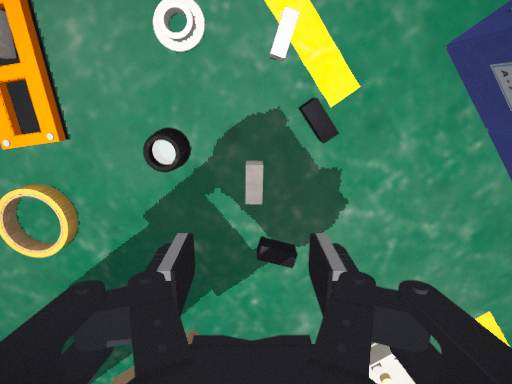

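The wrist view shows the thick block at (254,183) in line with the tool, the thin one at (284,33) and the loupe at (163,152). Clear to descend; I grip only the top 8 mm.

Request:
jog_arm(
  increments="-0.3 0 0.001 0.03 0 0 0;-0.3 0 0 0.03 0 0 0;-0.3 0 0 0.03 0 0 0;-0.3 0 0 0.025 0 0 0;-0.3 0 0 0.015 0 0 0;0.9 0 0 0 0 0 0;0.9 0 0 0 0 0 0;0.9 0 0 0 0 0 0;0.9 0 0 0 0 0 0;0.9 0 0 0 0 0 0",
)

```text
clock: 2.23
position: [0.4374, -0.257, 0.0221]
ee_rot: [[0.988, 0.156, 0.002], [0.156, -0.988, -0.003], [0.002, 0.003, -1.0]]
wrist_force: [-1.0, -1.0, 2.9]
grip_width: 0.0128
gripper_force: 59.0
```

Request:
jog_arm(
  increments="0.9 0 0 0 0 0 0;0.9 0 0 0 0 0 0;0.9 0 0 0 0 0 0;0.9 0 0 0 0 0 0",
)

```text
clock: 2.57
position: [0.4374, -0.257, 0.0221]
ee_rot: [[0.988, 0.157, 0.002], [0.157, -0.988, -0.003], [0.001, 0.003, -1.0]]
wrist_force: [-2.9, -0.8, 7.7]
grip_width: 0.0129
gripper_force: 59.4
```

Request:
jog_arm(
  increments="0.9 0 0 -0.01 0 0 0;0.9 0 0 -0.03 0 0 0;0.9 0 0 -0.02 0 0 0;0.9 0 0 0 0 0 0",
)

```text
clock: 2.9
position: [0.4389, -0.2575, 0.0851]
ee_rot: [[0.988, 0.156, 0.007], [0.157, -0.988, -0.006], [0.006, 0.007, -1.0]]
wrist_force: [1.5, -0.6, -0.3]
grip_width: 0.0127
gripper_force: 58.7
```

Run:
```python
from h import *
to(.4695,-.0498,.09,16.8)
im=optics.get_image("wrist")[:,:,::-1]; im2=optics.get_image("scene")[:,:,::-1]
a=cv2.resize(im[150:350,150:400],(600,480)); cv2.imwrite("pics/w2.png",a)
print(bot.get_obs()["grip_width"],bot.get_obs()["wrist_force"])
```

```text
pos [ 0.4389 -0.2575  0.0851] t 2.9 yaw 9.0 shift mm [  62.7 -200.3   -5.8] turn [ 0.007 -0.005 -0.136]
0.012745397716871365 [-0.86898275  0.82124267 -2.4636766 ]
```

View pics/w2.png

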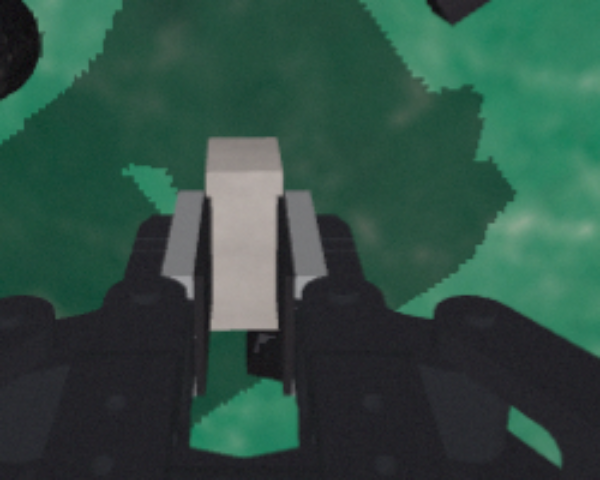

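The block is held straight in the jaws, at (245,240) in the crop. Now to well_0.

Request:
jog_arm(
  increments="0.9 0.006 -0.02 0 0 0 0;0.9 0.011 -0.035 0 0 0 0;0.9 0.011 -0.036 0 0 0 0;0.9 0.011 -0.036 0 0 0 0;0.9 0.012 -0.036 -0.004 0 0 0;0.9 0.007 -0.022 0 0 0 0;0.9 0.0045 -0.015 0 0 0 -0.068;0.9 0 0 0 0.007 -0.005 -0.068;0.9 0 0 0 0 0 0;0.9 0 0 0 0 0 0",
)

```text
clock: 3.83
position: [0.466, -0.0479, 0.0831]
ee_rot: [[0.958, 0.287, -0.009], [0.287, -0.958, 0.006], [-0.007, -0.008, -1.0]]
wrist_force: [-0.2, 0.8, -0.5]
grip_width: 0.0132
gripper_force: 58.8
```

Run:
```python
from h import *
o=bot.get_obs();to(.4695,-.0498,.09,16.8)
p=optics.camera_params("wrist"); im=optics.get_image("wrist")[:,:,::-1].copy(); cv2.imwrite("pics/w3.png",im)
H,S,V=cv2.split(cv2.cvtColor(im,cv2.COLOR_BGR2HSV))
m=(H>5)&(H<20)&(S>150)&(V>120)
cs,hi=cv2.findContours(m.astype(np.uint8),cv2.RETR_CCOMP,cv2.CHAIN_APPROX_NONE)
for i,c in enumerate(cs):
    if cv2.contourArea(c)>300: print(hi[0,i,3],c.reshape(-1,2).mean(0).round(),cv2.contourArea(c),rect(plane("wrist",c.reshape(-1,2),.016,p)))
print("block");blobs("wrist",(S<60)&(V>110),o["position"][2]-.002,800,p)
```

```text
pos [ 0.466  -0.0479  0.0831] t 3.83 yaw 16.7 shift mm [ 2.7  2.8 -6.9] turn [-0.009  0.007 -0.002]
-1 [258. 168.] 7353.0 (array([493. , -43.4]), 16.9, 106.6, 51.8)
20 [259. 117.] 2637.0 (array([523.2, -34.1]), 16.8, 42.4, 23.9)
block
wrist [251. 247.] 2112.0 (array([468.6, -46.6]), 17.5, 41.6, 14.3)
wrist [470. 132.] 3138.0 (array([ 547.3, -119.6]), 59.3, 27.3, 27.0)
wrist [261. 116.] 883.0 (array([527.6, -32.8]), 11.9, 24.9, 6.7)
```

View pics/w3.png

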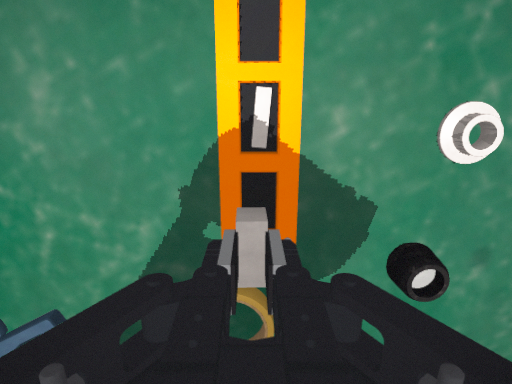

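The wrist view shows the middle well at (259,117), giving well_0 at (469.6,-50.3) mm, with the held block at (251,247) centred on the tool. I correct by about 3 mm and lower it.

Request:
jog_arm(
  increments="0.9 0.0027 0.0032 0 -0.009 0.007 0;0.9 0 0 0.015 0 0 0;0.9 0 0 0.015 0 0 0;0.9 0 0 0.01 0 0 0;0.9 0 0 0 0 0 0;0.9 0 0 0 0 0 0",
)

```text
clock: 4.38
position: [0.4701, -0.0508, 0.0438]
ee_rot: [[0.958, 0.288, 0.001], [0.288, -0.958, -0.001], [0.001, 0.001, -1.0]]
wrist_force: [-0.1, 0.8, -1.0]
grip_width: 0.0127
gripper_force: 58.8
```

Run:
```python
from h import *
to(.4696,-.0503,.0285,16.8); print(bot.get_obs()["wrist_force"])
```

```text
pos [ 0.4701 -0.0508  0.0438] t 4.38 yaw 16.7 shift mm [-0.4 -0.7 15.3] turn [ 0.001 -0.001 -0.001]
[-0.12690368  0.80961454 -1.04530745]
```

Request:
jog_arm(
  increments="0.9 -0.0004 -0.0007 0.008 0 0 0;0.9 0 0 0.005 0 0 0;0.9 0 0 0.002 0 0 0;0.9 0 0 0 0 0 0",
)

```text
clock: 4.72
position: [0.4697, -0.05, 0.0288]
ee_rot: [[0.957, 0.289, 0.002], [0.289, -0.957, -0.001], [0.002, 0.001, -1.0]]
wrist_force: [0.1, 0.3, -1.1]
grip_width: 0.0126
gripper_force: 58.8
```

Request:
jog_arm(
  increments="0.9 0 0 0.0008 0 0 0;0.9 0 0 0 0 0 0;0.2 0 0 0 0 0 0;0.2 0 0 0 0 0 0;0.2 0 0 0 0 0 0;0.2 0 0 0 0 0 0;0.2 0 0 -0.02 0 0 0;0.2 0 0 -0.04 0 0 0;0.2 0 0 -0.03 0 0 0;0.2 0 0 0 0 0 0",
)

```text
clock: 5.55
position: [0.4741, -0.0514, 0.1251]
ee_rot: [[0.957, 0.289, 0.015], [0.289, -0.957, -0.005], [0.012, 0.009, -1.0]]
wrist_force: [1.0, -0.7, 1.4]
grip_width: 0.0343
gripper_force: 0.0
```

Run:
```python
from h import *
to(.558,-.258,.11,-5)
p=optics.camera_params("wrist"); im=optics.get_image("wrist")[:,:,::-1].copy(); cv2.imwrite("pics/w4.png",im[60:360,140:400])
H,S,V=cv2.split(cv2.cvtColor(im,cv2.COLOR_BGR2HSV))
blobs("wrist",(S<60)&(V>110),.026,200,p)
print(bot.get_obs()["grip_width"])
```

```text
pos [ 0.4741 -0.0514  0.1251] t 5.55 yaw 16.8 shift mm [ 20.5 221.8  17.4] turn [ 0.007 -0.014  0.38 ]
wrist [387. 259.] 251.5 (array([ 453.5, -174.5]), -73.8, 16.3, 15.5)
wrist [303. 253.] 364.0 (array([ 440.1, -106.6]), 30.3, 40.5, 10.9)
wrist [200. 252.] 369.5 (array([416.4, -24.2]), 4.3, 41.6, 11.5)
wrist [247. 198.] 854.5 (array([471.3, -48.6]), 17.0, 37.9, 14.6)
wrist [506. 170.] 261.0 (array([ 549.2, -231.4]), 29.3, 25.8, 13.5)
wrist [422. 137.] 2071.5 (array([ 553.3, -160.4]), -45.8, 38.6, 38.6)
wrist [250. 125.] 561.5 (array([524.6, -34.9]), 11.9, 35.0, 9.6)
0.03376674966962336
```

View pics/w4.png

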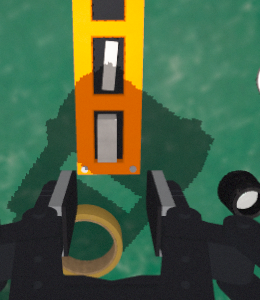

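The first block stands in well_0 at crop (107,138), level and inside the walls. Next is the thin one.

Request:
jog_arm(
  increments="-0.1 0.002 0.02 0 0.007 -0.014 0;-0.1 0.0035 0.038 0 0 0 0;-0.1 0.0035 0.038 0 0 0 0;-0.1 0.0035 0.038 0 0 0 0;-0.1 0.0035 0.038 0 0 0 0;-0.1 0.003 0.03 0 0 0 0;-0.1 0.002 0.02 0 0 0 0.095;-0.1 0 0 0 0 0 0.095;-0.1 0 0 0 0 0 0.095;-0.1 0 0 0 0 0 0.095",
)

```text
clock: 6.43
position: [0.5531, -0.2565, 0.1152]
ee_rot: [[0.996, -0.093, -0.015], [-0.093, -0.996, 0.003], [-0.015, -0.002, -1.0]]
wrist_force: [1.0, 0.0, 0.5]
grip_width: 0.0468
gripper_force: 0.0
```

Request:
jog_arm(
  increments="-0.1 0 0 0.01 0 0 0;-0.1 0 0 0 0 0 0",
)

```text
clock: 6.6
position: [0.5522, -0.2554, 0.1039]
ee_rot: [[0.996, -0.085, -0.017], [-0.085, -0.996, 0.004], [-0.017, -0.003, -1.0]]
wrist_force: [-0.0, -0.0, -0.6]
grip_width: 0.0469
gripper_force: 0.0
```

Run:
```python
from h import *
to(.558,-.258,.02,-6)
p=optics.camera_params("wrist"); im=optics.get_image("wrist")[:,:,::-1].copy(); cv2.imwrite("pics/w5.png",im)
H,S,V=cv2.split(cv2.cvtColor(im,cv2.COLOR_BGR2HSV))
blobs("wrist",(S<60)&(V>110),.02,200,p)
print(bot.get_obs()["grip_width"])
```

```text
pos [ 0.5522 -0.2554  0.1039] t 6.6 yaw -4.9 shift mm [ 7.4  2.3 83.8] turn [-0.003  0.017  0.02 ]
wrist [ 15. 308.] 697.5 (array([469.8, -49. ]), 6.9, 44.6, 25.3)
wrist [149. 195.] 2142.5 (array([ 559.9, -180.6]), 85.1, 38.8, 38.7)
wrist [257. 186.] 762.5 (array([ 560.5, -259.3]), -8.3, 37.7, 11.8)
0.04671675728195221
```

View pics/w5.png

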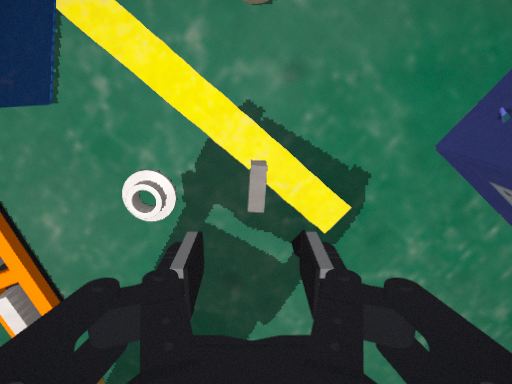

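The thin steel block is at (257,186), clear of the flange (149,195), and the black look-alike sits by the right finger (300,243), 5 cm behind in x. I align and descend partway, then check.

Request:
jog_arm(
  increments="-0.1 0 0 0 -0.003 0.017 0.059;-0.1 0.0072 0.0026 0.01 0 0 0;-0.1 0 0 0.025 0 0 0;-0.1 0 0 0.02 0 0 0;-0.1 0 0 0.01 0 0 0;-0.1 0 0 0 0 0 0",
)

```text
clock: 7.15
position: [0.5587, -0.2588, 0.0389]
ee_rot: [[0.99, -0.144, -0.001], [-0.144, -0.99, 0.0], [-0.001, -0.0, -1.0]]
wrist_force: [-1.0, 0.4, -1.1]
grip_width: 0.0468
gripper_force: 0.0
```

Run:
```python
from h import *
to(.559,-.259,.021,-8.3)
p=optics.camera_params("wrist"); im=optics.get_image("wrist")[:,:,::-1].copy(); cv2.imwrite("pics/w6.png",im)
H,S,V=cv2.split(cv2.cvtColor(im,cv2.COLOR_BGR2HSV))
blobs("wrist",(S<60)&(V>110),.02,200,p)
```

```text
pos [ 0.5587 -0.2588  0.0389] t 7.15 yaw -8.3 shift mm [ 0.3  0.2 17.9] turn [-0.     0.001 -0.   ]
wrist [113. 249.] 3579.0 (array([ 563.1, -184. ]), -13.8, 38.5, 37.6)
wrist [253. 232.] 1444.0 (array([ 561.8, -259.4]), -7.6, 39.1, 11.4)
```

Request:
jog_arm(
  increments="-0.1 0.001 0.0003 0.01 0 0 0;-0.1 0 0 0.0075 0 0 0;0.9 0 0 0 0 0 0;0.9 0 0 0 0 0 0;0.9 0 0 0 0 0 0;0.9 0 0 0 0 0 0;0.9 0 0 0 0 0 0;0.9 0 0 0 0 0 0;0.9 0 0 0 0 0 0",
)

```text
clock: 7.95
position: [0.5622, -0.2611, 0.0254]
ee_rot: [[0.989, -0.146, 0.005], [-0.146, -0.989, -0.004], [0.005, 0.003, -1.0]]
wrist_force: [0.7, -0.1, 2.6]
grip_width: 0.0094
gripper_force: 58.9
```

Request:
jog_arm(
  increments="0.9 0 0 -0.01 0 0 0;0.9 0 0 -0.03 0 0 0;0.9 0 0 -0.025 0 0 0;0.9 0 0 0 0 0 0",
)

```text
clock: 8.28
position: [0.5647, -0.2627, 0.0962]
ee_rot: [[0.989, -0.146, 0.012], [-0.145, -0.989, -0.009], [0.013, 0.007, -1.0]]
wrist_force: [1.0, -0.7, 0.3]
grip_width: 0.0086
gripper_force: 58.7
```

Run:
```python
from h import *
to(.5768,-.0179,.09,16.8)
```

```text
pos [ 0.5647 -0.2627  0.0962] t 8.28 yaw -8.4 shift mm [ -23.7 -244.     4.1] turn [ 0.01  -0.011 -0.439]
```

Run:
```python
from h import *
im=optics.get_image("wrist")[:,:,::-1].copy(); cv2.imwrite("pics/w7.png",cv2.resize(im[150:350,150:400],(750,600)))
o=bot.get_obs(); print(o["position"],o["grip_width"],o["wrist_force"])
```

```text
[ 0.56360527 -0.26200186  0.09382138] 0.00886599727586409 [ 0.77734074 -1.62348617 -0.14507427]
```

View pics/w7.png

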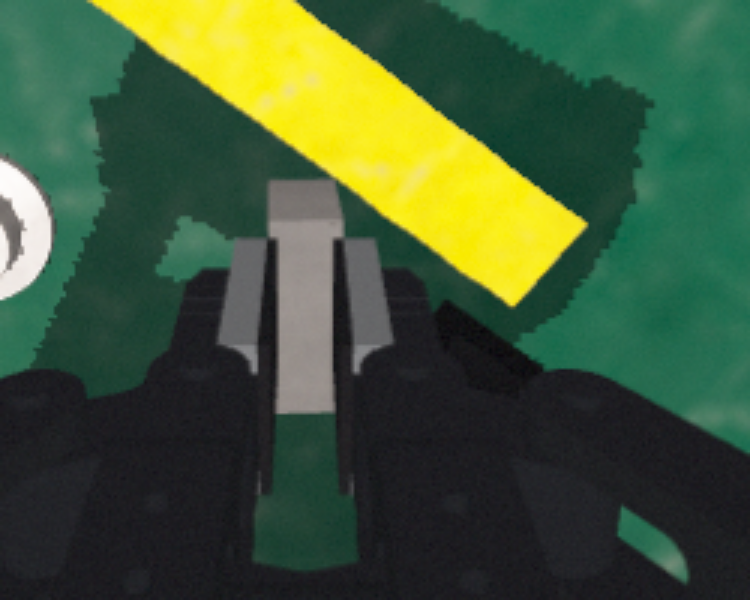

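The thin block is held straight in the jaws (crop 305,300). On to well_2.

Request:
jog_arm(
  increments="0.9 -0.002 -0.02 0 0 0 0;0.9 -0.004 -0.038 0 0 0 0;0.9 -0.004 -0.038 0 0 0 0;0.9 -0.004 -0.038 0 0 0 0;0.9 -0.004 -0.038 0 0 0 0;0.9 -0.003 -0.034 0 0 0 0;0.9 -0.002 -0.025 0 0 0 0;0.9 -0.001 -0.013 0 0 0 -0.11;0.9 0 0 0 0 0 -0.11;0.9 0 0 0 0 0 -0.11",
)

```text
clock: 9.17
position: [0.5723, -0.0142, 0.0879]
ee_rot: [[0.982, 0.19, 0.001], [0.19, -0.982, -0.003], [0.001, 0.003, -1.0]]
wrist_force: [0.2, -0.4, -0.4]
grip_width: 0.0084
gripper_force: 58.7
```

Request:
jog_arm(
  increments="0.9 0 0 0 0 0 -0.11;0.9 0 0 0 0 0 0;0.9 0 0 0 0 0 0;0.9 0 0 0 0 0 0",
)

```text
clock: 9.5
position: [0.5729, -0.0157, 0.0885]
ee_rot: [[0.958, 0.287, 0.003], [0.287, -0.958, -0.003], [0.002, 0.004, -1.0]]
wrist_force: [-0.5, -0.4, -0.2]
grip_width: 0.0086
gripper_force: 58.7
```

Run:
```python
from h import *
o=bot.get_obs();to(.5768,-.0179,.09,16.8)
p=optics.camera_params("wrist"); im=optics.get_image("wrist")[:,:,::-1].copy(); cv2.imwrite("pics/w8.png",im)
H,S,V=cv2.split(cv2.cvtColor(im,cv2.COLOR_BGR2HSV))
m=(H>5)&(H<20)&(S>150)&(V>120)
cs,hi=cv2.findContours(m.astype(np.uint8),cv2.RETR_CCOMP,cv2.CHAIN_APPROX_NONE)
for i,c in enumerate(cs):
    if cv2.contourArea(c)>300: print(hi[0,i,3],c.reshape(-1,2).mean(0).round(),cv2.contourArea(c),rect(plane("wrist",c.reshape(-1,2),.016,p)))
print("block");blobs("wrist",(S<60)&(V>110),o["position"][2]-.003,800,p)
```

```text
pos [ 0.5729 -0.0157  0.0885] t 9.5 yaw 16.7 shift mm [ 3.1  3.2 -1.5] turn [ 0.004 -0.002 -0.002]
-1 [244. 313.] 441.5 (array([485.6, -38.3]), 2.9, 43.0, 19.3)
-1 [260. 193.] 3804.0 (array([576.3, -18.2]), 16.9, 67.8, 52.1)
block
wrist [437. 275.] 2120.0 (array([ 586.6, -105.6]), 27.9, 28.9, 26.8)
wrist [252. 254.] 1626.0 (array([570.5, -15.8]), 16.1, 48.4, 11.1)
wrist [461.  14.] 1782.0 (array([694.6, -63.7]), -69.6, 42.1, 11.5)
```

Request:
jog_arm(
  increments="0.9 0.005 0.0032 0 0.004 -0.002 0;0.9 0 0 0.015 0 0 0;0.9 0 0 0.015 0 0 0;0.9 0 0 0.01 0 0 0;0.9 0 0 0 0 0 0;0.9 0 0 0 0 0 0",
)

```text
clock: 10.05
position: [0.5788, -0.0174, 0.0485]
ee_rot: [[0.957, 0.289, -0.001], [0.289, -0.957, 0.0], [-0.001, -0.0, -1.0]]
wrist_force: [0.5, -0.6, -0.8]
grip_width: 0.0086
gripper_force: 58.7
```

Run:
```python
from h import *
to(.5787,-.0173,.035,16.8)
im=optics.get_image("wrist")[:,:,::-1].copy(); cv2.imwrite("pics/w9.png",cv2.resize(im[100:350,120:400],(784,600)))
```

```text
pos [ 0.5788 -0.0174  0.0485] t 10.05 yaw 16.8 shift mm [-0.1 -0.1 13.5] turn [-0.     0.001  0.   ]
```

View pics/w9.png

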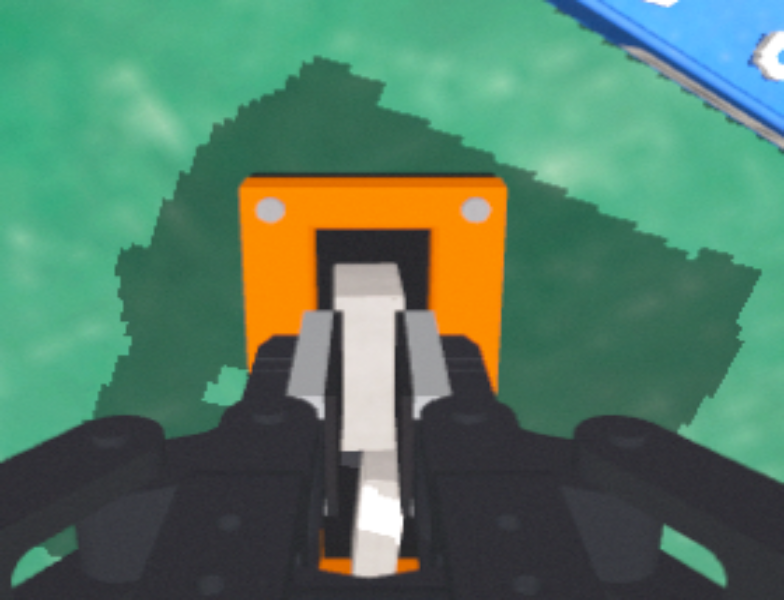

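The tenth picture shows the held block at (365,360), its front foot at (365,263), inside the well outline (316–431, front edge 228). I check the gap along x by rays.

Run:
```python
from h import *
a=plane("wrist",[(250.4,209.6)],.026)[0];b=plane("wrist",[(253.2,195)],.016)[0]; e=np.array([.957,.289,0])
t=np.array([.5788,-.0174,0]);print((a-t)@e*1000,(b-t)@e*1000); n=np.array([.289,-.957,0]);print((a-t)@n*1000,(b-t)@n*1000)
```

```text
15.329199612994755 20.26376536320003
-0.9694372053537922 0.5543759396317268
```

Request:
jog_arm(
  increments="0.9 0.0003 0.001 0.008 0 0 0;0.9 0 0 0.005 0 0 0;0.9 0 0 0.002 0 0 0;0.9 0 0 0.001 0 0 0;0.9 0 0 0 0 0 0;0.9 0 0 0 0 0 0",
)

```text
clock: 10.6
position: [0.5798, -0.0182, 0.0331]
ee_rot: [[0.957, 0.29, 0.001], [0.29, -0.957, -0.0], [0.001, 0.0, -1.0]]
wrist_force: [0.6, -0.3, -1.2]
grip_width: 0.009
gripper_force: 58.7
```

Request:
jog_arm(
  increments="0.9 0 0 0.0015 0 0 0;0.9 0 0 0 0 0 0;0.9 0 0 0 0 0 0",
)

```text
clock: 10.85
position: [0.5797, -0.0182, 0.0316]
ee_rot: [[0.957, 0.29, 0.001], [0.29, -0.957, -0.0], [0.001, 0.0, -1.0]]
wrist_force: [0.1, -0.8, -0.3]
grip_width: 0.0089
gripper_force: 58.7
```

Request:
jog_arm(
  increments="0.9 0 0 0.001 0 0 0;0.9 0 0 0.001 0 0 0;0.9 0 0 0 0 0 0;0.9 0 0 0 0 0 0",
)

```text
clock: 11.18
position: [0.58, -0.0182, 0.0312]
ee_rot: [[0.957, 0.29, 0.0], [0.29, -0.957, -0.0], [0.0, 0.0, -1.0]]
wrist_force: [-4.7, 1.0, 11.1]
grip_width: 0.0089
gripper_force: 60.5
```

Contact with 11 N at the predicted height means it is seated on the floor. I release and rise.

Request:
jog_arm(
  increments="0.9 0 0 -0.0008 0 0 0;0.2 0 0 0 0 0 0;0.2 0 0 0 0 0 0;0.2 0 0 0 0 0 0;0.2 0 0 0 0 0 0;0.2 0 0 -0.02 0 0 0;0.2 0 0 -0.04 0 0 0;0.2 0 0 -0.04 0 0 0;0.2 0 0 -0.04 0 0 0;0.2 0 0 0 0 0 0",
)

```text
clock: 12.02
position: [0.5848, -0.0192, 0.1799]
ee_rot: [[0.957, 0.29, 0.017], [0.29, -0.957, -0.004], [0.015, 0.008, -1.0]]
wrist_force: [1.8, -0.3, 2.0]
grip_width: 0.0341
gripper_force: 0.0
```

Run:
```python
from h import *
to(.52,.269,.19,-3.4)
p=optics.camera_params("wrist"); im=optics.get_image("wrist")[:,:,::-1].copy(); cv2.imwrite("pics/w10.png",im)
H,S,V=cv2.split(cv2.cvtColor(im,cv2.COLOR_BGR2HSV))
print("blocks");blobs("wrist",(S<60)&(V>110),.026,300,p)
# tab from two views: top and scene blue
for n in("top","scene"):
    im=cv2.imread(f"pics/{n}0.png");H,S,V=cv2.split(cv2.cvtColor(im,cv2.COLOR_BGR2HSV))
    m=(H>100)&(H<125)&(S>120)&(V>70)
    x0,x1,y0,y1=(140,210,140,220) if n=="top" else (140,215,195,250)
    k=np.zeros_like(m);k[y0:y1,x0:x1]=1;blobs(n,m&k,.105,8)
```

```text
pos [ 0.5848 -0.0192  0.1799] t 12.02 yaw 16.8 shift mm [  21.7 -294.5  -12.2] turn [ 0.006 -0.016  0.353]
blocks
wrist [246. 286.] 481.5 (array([474. , -47.7]), 16.9, 43.7, 14.4)
wrist [303. 252.] 382.5 (array([528.3, -92.1]), 30.7, 50.8, 14.1)
wrist [200. 252.] 397.5 (array([498.,   9.]), 3.4, 50.3, 14.4)
wrist [380. 240.] 1105.5 (array([ 561.9, -160.2]), -73.5, 39.9, 39.0)
wrist [249. 237.] 337.5 (array([527.9, -34.1]), 11.7, 41.3, 10.0)
wrist [ 12. 228.] 438.5 (array([469.2, 191.7]), -47.6, 45.6, 17.3)
wrist [247. 185.] 450.0 (array([578.2, -17.5]), 16.7, 36.9, 11.5)
wrist [352. 121.] 333.5 (array([663.5, -91.3]), 27.6, 31.9, 13.8)
wrist [ 17. 138.] 2806.0 (array([556.9, 191.6]), 5.3, 84.5, 40.6)
wrist [408.  51.] 402.5 (array([ 731.1, -113. ]), -74.8, 24.6, 22.6)
wrist [359.  31.] 334.0 (array([732.8, -70.3]), -16.9, 26.8, 13.6)
top [167. 173.] 125.0 (array([523.1, 271.1]), 2.7, 40.6, 22.1)
scene [175. 221.] 77.0 (array([522.1, 275.1]), -8.0, 56.8, 18.6)
```

Both blocks stand in their wells at (474,-48) and (578,-17.5), with the carrier's yaw. Now to above the tab.

Request:
jog_arm(
  increments="-0.1 0.002 -0.02 -0.005 0.006 -0.016 0;-0.1 0.003 -0.037 -0.005 0 0 0;-0.1 0.003 -0.038 -0.005 0 0 0;-0.1 0.003 -0.038 -0.003 0 0 0;-0.1 0.003 -0.038 0 0 0 0;-0.1 0.003 -0.038 0 0 0 0;-0.1 0.003 -0.038 0 0 0 0;-0.1 0.002 -0.03 0 0 0 0;-0.1 0 -0.018 0 0 0 0.09;-0.1 0 0 0 0 0 0.09",
)

```text
clock: 12.9
position: [0.5134, 0.2736, 0.1878]
ee_rot: [[0.993, 0.114, -0.019], [0.114, -0.994, 0.001], [-0.019, -0.003, -1.0]]
wrist_force: [1.1, -0.6, -0.6]
grip_width: 0.0471
gripper_force: 0.0
```

Request:
jog_arm(
  increments="-0.1 0 0 0 0 0 0.09;-0.1 0 0 0 0 0 0.083;-0.1 0 0 0 0 0 0;-0.1 0 0 0 0 0 0;-0.1 0 0 0 0 0 0",
)

```text
clock: 13.32
position: [0.5151, 0.2703, 0.1887]
ee_rot: [[0.998, -0.058, -0.018], [-0.058, -0.998, 0.001], [-0.018, 0.0, -1.0]]
wrist_force: [0.1, -0.4, -1.1]
grip_width: 0.0469
gripper_force: 0.0
```

Run:
```python
from h import *
to(.522,.270,.19,-3.4)
p=optics.camera_params("wrist"); im=optics.get_image("wrist")[:,:,::-1].copy(); cv2.imwrite("pics/w11.png",im)
H,S,V=cv2.split(cv2.cvtColor(im,cv2.COLOR_BGR2HSV))
m=(H>100)&(H<125)&(S>120)&(V>60)
print("blue at top height");blobs("wrist",m,.123,100,p);print("at foot");blobs("wrist",m,.09,100,p)
print("white");blobs("wrist",(S<60)&(V>110),.087,2000,p)
# row profile of blue
cs,_=cv2.findContours(m.astype(np.uint8),0,2)
for c in cs:
    if cv2.contourArea(c)>100: print(cv2.approxPolyDP(c,2,True).reshape(-1,2).tolist())
hist=[(int(v),int(((V[m]//20)==v).sum())) for v in range(3,13)];print(hist)
```

```text
pos [0.5151 0.2703 0.1887] t 13.32 yaw -3.3 shift mm [ 6.8 -0.1 -1.4] turn [0.    0.018 0.002]
blue at top height
wrist [ 71. 252.] 586.0 (array([488.8, 399.5]), -67.0, 52.3, 7.5)
wrist [247. 180.] 1593.0 (array([531.6, 273.2]), -3.3, 38.5, 19.9)
at foot
wrist [ 71. 252.] 586.0 (array([472.2, 421.7]), -67.0, 61.0, 8.7)
wrist [247. 180.] 1593.0 (array([522.2, 274.2]), -3.3, 44.9, 23.2)
white
wrist [ 85. 269.] 2028.5 (array([452.2, 416.5]), -66.3, 64.2, 30.3)
wrist [247. 171.] 35403.5 (array([525.2, 274. ]), 86.5, 160.0, 142.6)
[[104, 241], [98, 233], [54, 257], [39, 262], [41, 261], [42, 266], [47, 269]]
[[232, 154], [232, 203], [236, 204], [240, 211], [252, 211], [256, 204], [261, 203], [262, 155]]
[(3, 32), (4, 196), (5, 255), (6, 1198), (7, 290), (8, 79), (9, 0), (10, 0), (11, 0), (12, 0)]
```

The tab foot and lid centre agree at (525,274) mm, yaw -3.4°. I correct and descend.

Request:
jog_arm(
  increments="-0.1 0 0 0 0 0.018 0.002;-0.1 0.0097 -0.0043 0 0 0 0;-0.1 0 0 0.015 0 0 0;-0.1 0 0 0.015 0 0 0;-0.1 0 0 0.01 0 0 0;-0.1 0 0 0 0 0 0;-0.1 0 0 0 0 0 0",
)

```text
clock: 13.95
position: [0.525, 0.2741, 0.149]
ee_rot: [[0.998, -0.061, 0.001], [-0.061, -0.998, -0.001], [0.001, 0.001, -1.0]]
wrist_force: [-0.0, -0.0, 0.4]
grip_width: 0.0469
gripper_force: 0.0
```

Run:
```python
from h import *
to(.525,.274,.103,-3.4)
p=optics.camera_params("wrist"); im=optics.get_image("wrist")[:,:,::-1].copy()
H,S,V=cv2.split(cv2.cvtColor(im,cv2.COLOR_BGR2HSV))
m=(H>100)&(H<125)&(S>120)&(V>60)
cs,_=cv2.findContours(m.astype(np.uint8),0,2)
for c in cs:
    if cv2.contourArea(c)>800:
        a=cv2.approxPolyDP(c,2,True).reshape(-1,2)
        for z in(.09,.123): print(z,[(list(map(int,u)),w[:2].round(4).tolist()) for u,w in zip(a,plane("wrist",a,z,p))])
print(bot.get_obs()["wrist_force"])
```

```text
pos [0.525  0.2741 0.149 ] t 13.95 yaw -3.5 shift mm [-0.   0.1 46. ] turn [ 0.001 -0.001 -0.002]
0.09 [([236, 182], [0.5456, 0.2832]), ([235, 238], [0.5074, 0.2867]), ([241, 240], [0.5057, 0.2828]), ([241, 247], [0.5006, 0.2832]), ([245, 253], [0.496, 0.2808]), ([260, 253], [0.4954, 0.2708]), ([264, 247], [0.4997, 0.2679]), ([264, 240], [0.5048, 0.2676]), ([269, 239], [0.5053, 0.2643]), ([270, 183], [0.5436, 0.2619])]
0.123 [([236, 182], [0.5542, 0.2811]), ([235, 238], [0.5225, 0.284]), ([241, 240], [0.5211, 0.2808]), ([241, 247], [0.5169, 0.2811]), ([245, 253], [0.5131, 0.2791]), ([260, 253], [0.5126, 0.2708]), ([264, 247], [0.5161, 0.2684]), ([264, 240], [0.5204, 0.2681]), ([269, 239], [0.5208, 0.2654]), ([270, 183], [0.5526, 0.2634])]
[-0.01436941  0.36871661 -0.02571823]
```

Request:
jog_arm(
  increments="-0.1 0 0 0.015 0 0 0;-0.1 0 0 0.015 0 0 0;-0.1 0 0 0.01 0 0 0;-0.1 0 0 0.005 0 0 0;-0.1 0 0 0 0 0 0;-0.1 0 0 0 0 0 0",
)

```text
clock: 14.5
position: [0.5259, 0.2743, 0.1051]
ee_rot: [[0.998, -0.061, 0.002], [-0.061, -0.998, 0.0], [0.002, -0.0, -1.0]]
wrist_force: [-1.1, -0.3, 0.3]
grip_width: 0.047
gripper_force: 0.0
```

Request:
jog_arm(
  increments="0.9 0 0 0 0 0 0;0.9 0 0 0 0 0 0;0.9 0 0 0 0 0 0;0.9 0 0 0 0 0 0;0.9 0 0 0 0 0 0;0.9 0 0 0 0 0 0;0.9 0 0 0 0 0 0",
)

```text
clock: 15.08
position: [0.5261, 0.2739, 0.1057]
ee_rot: [[0.998, -0.061, 0.003], [-0.061, -0.998, -0.001], [0.003, 0.001, -1.0]]
wrist_force: [-1.9, -2.8, 5.6]
grip_width: 0.0132
gripper_force: 61.3
```

Request:
jog_arm(
  increments="0.9 0 0 -0.001 0 0 0;0.9 0 0 -0.001 0 0 0;0.9 0 0 -0.001 0 0 0;0.9 0 0 0 0 0 0",
)

```text
clock: 15.42
position: [0.5245, 0.2739, 0.1058]
ee_rot: [[0.998, -0.062, -0.001], [-0.062, -0.998, -0.001], [-0.001, 0.001, -1.0]]
wrist_force: [4.0, -0.1, -11.7]
grip_width: 0.013
gripper_force: 58.8
```

Request:
jog_arm(
  increments="0.9 0 0 -0.0005 0 0 0;0.9 0 0 -0.0005 0 0 0;0.9 0 0 -0.0005 0 0 0;0.9 0 0 -0.0005 0 0 0;0.9 0 0 0 0 0 0",
)

```text
clock: 15.83
position: [0.5243, 0.2741, 0.1089]
ee_rot: [[0.998, -0.061, -0.002], [-0.061, -0.998, -0.001], [-0.002, 0.001, -1.0]]
wrist_force: [-1.0, 0.0, -12.4]
grip_width: 0.0128
gripper_force: 59.4
```

It has started. I continue slowly, 1 mm per row.

Request:
jog_arm(
  increments="0.9 0 0 -0.001 0 0 0;0.9 0 0 -0.001 0 0 0;0.9 0 0 -0.001 0 0 0;0.9 0 0 -0.001 0 0 0;0.9 0 0 -0.001 0 0 0;0.9 0 0 -0.001 0 0 0;0.9 0 0 -0.001 0 0 0;0.9 0 0 -0.001 0 0 0;0.9 0 0 -0.001 0 0 0;0.9 0 0 -0.001 0 0 0",
)

```text
clock: 16.67
position: [0.5264, 0.2744, 0.1207]
ee_rot: [[0.998, -0.061, 0.004], [-0.061, -0.998, 0.001], [0.004, -0.001, -1.0]]
wrist_force: [0.5, -0.9, -0.4]
grip_width: 0.013
gripper_force: 61.2
```

Request:
jog_arm(
  increments="0.9 0 0 -0.001 0 0 0;0.9 0 0 -0.001 0 0 0;0.9 0 0 -0.001 0 0 0;0.9 0 0 -0.001 0 0 0;0.9 0 0 -0.001 0 0 0;0.9 0 0 -0.001 0 0 0;0.9 0 0 -0.001 0 0 0;0.9 0 0 -0.001 0 0 0;0.9 0 0 0 0 0 0;0.9 0 0 0 0 0 0",
)

```text
clock: 17.5
position: [0.5254, 0.2743, 0.1274]
ee_rot: [[0.998, -0.061, 0.001], [-0.061, -0.998, -0.0], [0.001, 0.0, -1.0]]
wrist_force: [0.9, 0.4, -5.4]
grip_width: 0.0126
gripper_force: 60.6
```

Request:
jog_arm(
  increments="0.9 0 0 -0.001 0 0 0;0.9 0 0 -0.0015 0 0 0;0.9 0 0 -0.002 0 0 0;0.9 0 0 -0.002 0 0 0;0.9 0 0 -0.001 0 0 0;0.9 0 0 -0.0005 0 0 0;0.9 0 0 0 0 0 0;0.9 0 0 0 0 0 0;0.9 0 0 0 0 0 0;0.9 0 0 0 0 0 0",
)

```text
clock: 18.33
position: [0.5254, 0.2742, 0.1354]
ee_rot: [[0.998, -0.061, 0.001], [-0.061, -0.998, -0.0], [0.001, 0.0, -1.0]]
wrist_force: [-0.4, 0.2, -4.8]
grip_width: 0.0128
gripper_force: 60.6
```

Run:
```python
from h import *
# lid check in the wrist view: white outline at lid-top height, tab foot offset, rough lift from widths
o=bot.get_obs();print(o["position"],o["ee_rot"][2],o["wrist_force"],o["moment"])
p=optics.camera_params("wrist");im=optics.get_image("wrist")[:,:,::-1].copy();H,S,V=cv2.split(cv2.cvtColor(im,cv2.COLOR_BGR2HSV))
m=(H>100)&(H<125)&(S>120)&(V>60);blobs("wrist",m,.12,300,p);blobs("wrist",(S<60)&(V>110),.117,2000,p)
t=optics.get_image("scene")[:,:,::-1];cv2.imwrite("pics/s2.png",t)
im=optics.get_image("top")[:,:,::-1].copy();cv2.imwrite("pics/t2.png",im);H,S,V=cv2.split(cv2.cvtColor(im,cv2.COLOR_BGR2HSV))
blobs("top",(S<70)&(V>130),.026,25)
```

```text
[0.52539847 0.27421096 0.13543178] [ 1.37507306e-03  1.12710994e-04 -9.99999048e-01] [-0.35776793  0.20950969 -4.79253096] [-0.01000126  0.04327976  0.00092605]
wrist [ 43. 295.] 522.0 (array([500.8, 389.2]), -67.3, 47.6, 6.9)
wrist [251. 248.] 3106.0 (array([516.9, 275.2]), -2.3, 55.8, 22.9)
wrist [251. 188.] 50284.0 (array([543.8, 273.4]), 86.5, 158.8, 104.1)
top [283. 355.] 309.5 (array([ 90.5, -19.8]), 81.2, 84.5, 29.6)
top [304. 355.] 62.0 (array([ 92.1, -66.3]), 55.1, 66.0, 9.9)
top [ 72. 345.] 83.0 (array([108. , 501.7]), 57.7, 102.2, 7.1)
top [208. 317.] 96.5 (array([178.3, 170.1]), 47.5, 53.8, 22.1)
top [228. 306.] 90.0 (array([203.4, 120.5]), -44.7, 48.3, 12.2)
top [219. 295.] 89.0 (array([229.1, 144.3]), -44.5, 50.2, 12.3)
top [461. 314.] 2869.5 (array([ 195.8, -448.6]), 45.2, 163.8, 101.9)
top [243. 281.] 254.0 (array([265.3,  85.5]), 45.0, 74.1, 32.7)
top [421. 275.] 44.0 (array([ 286.4, -356.6]), -44.4, 91.3, 5.6)
top [ 86. 305.] 3249.0 (array([206.9, 457. ]), 61.0, 191.5, 159.8)
top [ 92. 247.] 64.5 (array([343.9, 472. ]), -42.5, 38.1, 20.5)
top [ 96. 218.] 398.0 (arra
[... 240 characters left out ...]
170.] 140.5 (array([551. , 402.6]), -72.9, 78.1, 28.1)
top [343. 171.] 184.0 (array([ 551.4, -169.6]), -89.5, 41.6, 40.0)
top [284. 161.] 51.5 (array([576.5, -17.5]), 18.3, 34.9, 13.3)
top [184. 173.] 1263.0 (array([541.7, 248. ]), -3.0, 158.7, 83.3)
top [103. 162.] 410.0 (array([570. , 461.1]), 11.9, 181.6, 26.4)
top [314. 131.] 35.5 (array([658.9, -95.8]), 25.4, 32.6, 14.3)
top [144. 144.] 1413.0 (array([596.5, 373.4]), 13.9, 180.8, 134.7)
top [381. 113.] 29.0 (array([ 710.8, -273.8]), 54.3, 33.3, 23.9)
top [320. 106.] 53.5 (array([ 729.3, -108.4]), -77.9, 46.7, 23.5)
top [306. 104.] 25.5 (array([733.7, -73.6]), -9.1, 26.3, 12.7)
top [14. 15.] 92.0 (array([986.5, 735.4]), 22.0, 62.8, 16.3)
```

```bash
python3 -c "
from station import bot; print(bot.sign_off())"
```

```text
the job is handed in; nothing more can be done
None
```

I've handed in the job at about 18 s: both loose blocks stand in wells 0 and 2, and the lid is free of its catches, held level by the blue tab about 30 mm above the rim, with the loupe, flange and middle block where they were.

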